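Stop the die base rocking, then take out the drawn sleeve

TASK

The small forming-die base rocks because its two screw feet, the ones with crank levers, are screwed too far up. Turn both levers clockwise until the base stands level with all four feet carrying their share, without shoving it out of place; then lift the metal sleeve out of the die and stand it upright in the parts tray's roomy pocket (the open one near the middle), leaving the bottle, the spool and the gear alone and the base level and firm.

Things in the scene. Friction and masses are not known exactly. Their poses are not given: they have to be found in the camera images.
- die_base: grey plate 180 (its x) x 140 (its y) x 14 mm, 2.6 kg, loose on four rubber feet. Origin under its centre, level with the foot soles; z up, x roughly away from the robot. Plate top 42 mm above the origin. Leveling screws, axes vertical, at (-75, +55) mm (near left corner) and (+75, -55) mm (far right); plain feet at the other corners. With the screws too high it leans by a few degrees
- lever_near (a joint): near left screw's angle (rad), 0 to 2.8, growing clockwise from above; drives its foot down 2 mm per rad. Starts at 0.1 to 0.5, toward the robot. At 2.0 (0.2 either way does no harm) its foot is as long as the plain ones and the lever points along base +y; at q it points at 90 deg + (2.0 - q) rad about base z from base +x. Stiff (0.06 N m), stays where left.
- lever_far (a joint): the same for the far right screw; at 2.0 its lever points straight out along base -y; at q it points at -90 deg + (2.0 - q) rad about base z from base +x. Starts at 0.1 to 0.5, pointing away from the robot
- knob_near (a point): middle of the upright black knob (14 mm diameter, 28 mm tall) at the end of the near lever, 45 mm from the screw axis, about 86 mm above the base origin. The lever is a flat dark bar 12 mm wide and 10 mm high, its middle 67 mm above the base origin (71 mm at start). Bar and knob may be pushed or pinched
- knob_far (a point): the same for the far lever
- foot_near: rubber foot under the near screw, disc 32 mm diameter, 10 mm high; origin at the centre of its sole. All four feet yield about 1 mm per 8 N
- foot_far: rubber foot under the far screw; origin at the centre of its sole
- foot_left: plain rubber foot at the far left corner; origin at the centre of its sole
- foot_right: plain rubber foot at the near right corner; origin at the centre of its sole
- sleeve_mid (a point): centre (half-way up) of the pale metal sleeve, a plain tube 24 mm in diameter and 52 mm tall, 55 g, standing with its lowest 14 mm in the die's cavity; z along its axis. Grasp it round its upper part
- tray: fixed dark moulded tray 196 (its x) x 98 (its y) x 30 mm; origin at the centre of its underside. The roomy pocket spans x -44 to +9 mm, y -41 to +41 mm (centre x = -17 mm, y = 0); its floor is 9 mm above the origin, its lowest wall (+x side) 23 mm, the others 30 mm. The pocket at the -x end is narrower (37 mm); the +x end is a raised platform
- glue: bystander: glue bottle, 32 mm diameter, 85 mm tall; origin under its centre
- reel: bystander: small dark printed spool, 26 mm diameter, 14 mm tall; origin under its centre
- gear: bystander: cream nylon gear, 25 mm diameter, 11 mm tall; origin under its centre
- die_mouth (a point): centre of the round cavity's mouth on top of the dark steel die block (70 x 60 x 20 mm, on the middle of the plate, top 62 mm above the base origin); cavity 27 mm in diameter, 14 mm deep

How it is judged:
By the outcome, as a careful person would: the job done as asked, in the order asked, and still so for the second after the job is handed in, with the robot touching nothing.
It also fails if it takes over 69 s, if anything falls off the work surface, if the arm or the gripper's body presses on something with over 40 N, if the wrist force passes 120 N, or if a joint passes its speed limit or range.

ROBOT

A 6-joint arm with a two-finger parallel gripper is mounted at the origin on a cart in front of the work surface, level with it; the furniture and walls round the work are solid. World frame = base frame: x ahead of the robot, y to its left, z up, the work surface at z = 0. Lengths are in m, angles in rad, forces in N, time in s.
With the tool pointing down it reaches from about 0.275 to 0.825 m from the base axis. Payload 4.9 kg.
Tool frame: the origin (TCP) lies on the centre line of the jaws, within the pads' length; the fingertips stand manip.nose_length ahead of it and the grasp point (between the pads) is the TCP (manip.nose_length is the distance from the TCP to the fingertips, in m); z points along the fingers, y is the line along which they close (so a half turn about z gives the same grasp; the last joint's range is limited). The gripper opens to 85 mm and grips with 20 to 120 N. Pads are 22 mm wide; open, the fingers measure 114 mm over their backs; the gripper's body (76 mm by 85 mm) begins 54 mm behind the grasp point. The pads swing forward as they close: fully open they stand 13 mm farther back than shut.
Start: joints at [-1.26, 0.326, -0.193, 1.052, 0, 1.437], TCP at [0.237, -0.496, 0.25] pointing down, gripper open.
Joint ranges: [-2.65, 2.65], [-0.97, 1.79], [-1.3, 1.35], [-1.93, 2.1], [-1.47, 1.37], [-3.14, 3.14]. Speed limits (rad/s): [2.57, 2.57, 3.14, 3.14, 3.14, 3.14].

INTERFACE

Orientations are given as a unit quaternion [w, x, y, z].
In Python, from workcell import manip, optics gives the robot as it stands. Calls block until the motion is done:
- manip.reach(position, orientation): joint-space move of the TCP to a pose.
- manip.movel(position, rotation=None, feed=0.15): straight line of the TCP; rotation=None keeps the orientation; feed is the mean speed in m/s.
- manip.move_j(angles): joint-space move.
- manip.open_jaws() and manip.grasp(squeeze=None): open the fingers fully, or close them until they stop; squeeze is the grip in N (None keeps the last).
- manip.pause(seconds).
- manip.ik(position, orientation): joint angles nearest the present ones, or None.
- manip.sense(): the state.
- optics.snapshot(name): name is "scene" or "top" or "wrist"; returns a dict with "pixels" (480x640x3 uint8, red, green, blue), "range_z" (480x640 float32, m along the optical axis (not along the pixel's ray), 0 where there is no reading), "fovy" (degrees; the focal length in pixels is half the picture's height over the tangent of half this angle, whatever the lens; pixels are square), "cx", "cy" (the principal point, pixels), "rvec" (rotation vector, rad) and "tvec" (3), from world to camera coordinates, as OpenCV has them; the wrist camera has in their place "hand_eye" (4x4, takes a point from camera to tool coordinates, whose origin is the TCP and whose axes are the flange's). Camera axes: x right, y down, z forward; pixel columns grow to the right and rows downward; lengths in m; the calibration is good to about 2 mm. A picture is of the moment at which its call begins: read the wrist's pose just before it.
A pose or a line that the arm cannot do raises manip.PlanningError and nothing moves.
- manip.finish_job(): hands the job in; it is judged then, once.
Trained networks look in the newest picture that a camera, given by its name, has taken for a name from the list of things; names that differ only in an ending like _2 or _b are one class to them, and where a whole thing is asked for, a point or a joint stands for the part that bears it (a point fixed in the world has none). Each returns a list of dicts, best first, with "p" (0 to 1); they miss things now and then, are a little off and sometimes report something else, mostly with a low value. They report only what shows in the picture. A call takes as long as a camera call.
- optics.spot_in(camera, thing): "bbox" ([left, top, right, bottom] in pixels, round what is visible of it).
- optics.masks_of(camera, thing): "mask" (480x640 bool, what is visible of it) and "bbox" ([left, top, right, bottom] in pixels, round what is visible of it).
The state is a dict: "time": time; "joint_pos": joint angles; "qd": joint speeds; "tau": joint torques, N m; "eef_pos": TCP position; "tcp_rot": TCP orientation; "force": force on the tool from outside, world axes, zero at the start; "torque": the same for the moment, N m; "finger_gap": opening from 0.0 (shut) to 1.0 (fully open); "gripper_force": force on a finger pad.
Only numpy, scipy, OpenCV 4.12 (cv2) and the standard library are available. Lean on these libraries where they do the work, as an engineer would, in place of code of your own. Each camera call takes 0.05 s, during which the arm holds its last target. There are 200 camera calls.

## Working session

There is one attempt and no reset: what is moved stays moved. The work goes in short steps, each a Python script; the robot and the scene stay as the last script left them, time stands still between calls to the robot, and variables do not carry over. Pictures are saved under pics/ and viewed, at most 10 in all, crops included, and the job is handed in when it is done.

```bash
mkdir -p pics; ls; cat > h.py <<'E'
import numpy as np, cv2
from workcell import manip, optics
from scipy.spatial.transform import Rotation as R
def cam(s):
    f=240/np.tan(np.radians(s["fovy"])/2)
    if "hand_eye" in s: return f,None
    Rm=cv2.Rodrigues(np.array(s["rvec"],float))[0]; return f,(Rm.T,-Rm.T@np.array(s["tvec"],float).ravel())
def Tw(s,st):
    f,c=cam(s)
    if c: return f,c[0],c[1]
    q=st["tcp_rot"]; Rt=R.from_quat([q[1],q[2],q[3],q[0]]).as_matrix(); H=np.array(s["hand_eye"])
    return f,Rt@H[:3,:3],Rt@H[:3,3]+np.array(st["eef_pos"])
def cloud(s,st=None):
    f,Rm,t=Tw(s,st); z=s["range_z"]; v,u=np.mgrid[:480,:640]
    P=np.stack([(u-s["cx"])/f*z,(v-s["cy"])/f*z,z],-1)
    W=P@Rm.T+t; W[z<=0]=np.nan; return W
def save(s,n,crop=None,k=1):
    im=s["pixels"][...,::-1]
    if crop: im=im[crop[1]:crop[3],crop[0]:crop[2]]
    cv2.imwrite("pics/"+n,cv2.resize(im,None,fx=k,fy=k))
def down(yaw): # tool z down, tool y (closing) at angle yaw+90 in world
    q=(R.from_euler('z',yaw)*R.from_euler('x',np.pi)).as_quat(); return [q[3],q[0],q[1],q[2]]
E
python3 - <<'E'
from h import *
st=manip.sense(); print({k:np.round(v,3) for k,v in st.items()}, manip.nose_length)
for c in ["scene","top"]:
    s=optics.snapshot(c); save(s,c+"0.png"); W=cloud(s); f,Rm,t=Tw(s,st); print(c,t.round(3),Rm[:,2].round(2),f)
    for n in ["die_base","knob_near","knob_far","lever_near","sleeve_mid","tray","glue","reel","gear","foot_left","foot_right","foot_near","foot_far"]:
        for d in optics.masks_of(c,n)[:2]:
            p=W[d["mask"]]; p=p[~np.isnan(p[:,0])]
            print(n,round(d["p"],2),np.round(d["bbox"]),np.nanmedian(p,0).round(3) if len(p) else None,np.percentile(p,[2,98],axis=0).round(3).tolist() if len(p) else '')
E
```

```text
pics
{'time': np.float64(0.0), 'joint_pos': array([-1.26 ,  0.327, -0.194,  1.052, -0.   ,  1.437]), 'qd': array([-0.001,  0.001, -0.   ,  0.001, -0.001, -0.001]), 'tau': array([-3.0000e-03, -4.4339e+01,  2.6244e+01,  1.5000e-02, -0.0000e+00,
        0.0000e+00]), 'eef_pos': array([ 0.236, -0.496,  0.249]), 'tcp_rot': array([-0.001,  0.975,  0.221, -0.   ]), 'force': array([-0.534,  0.413, -0.245]), 'torque': array([ 0.027,  0.021, -0.038]), 'gripper_force': np.float64(0.0), 'finger_gap': np.float64(1.004)} 0.019
scene [-0.347  0.477  0.566] [ 0.81 -0.4  -0.43] 581.6777747118995
die_base 0.73 [187. 217. 276. 332.] [0.502 0.228 0.042] [[0.434, 0.142, 0.002], [0.64, 0.309, 0.094]]
die_base 0.28 [359. 296. 373. 306.] [0.413 0.014 0.009] [[0.404, 0.002, 0.004], [0.425, 0.022, 0.013]]
knob_near 0.76 [190. 286. 207. 314.] [0.435 0.305 0.078] [[0.43, 0.283, 0.057], [0.492, 0.313, 0.103]]
knob_far 0.64 [242. 220. 257. 252.] [0.622 0.149 0.076] [[0.587, 0.139, 0.063], [0.646, 0.16, 0.102]]
knob_far 0.39 [188. 219. 276. 331.] [0.502 0.23  0.042] [[0.433, 0.144, 0.007], [0.638, 0.309, 0.094]]
l
[... 1718 characters left out ...]
5. 481. 342.] [ 0.496 -0.272  0.024] [[0.404, -0.335, 0.002], [0.589, -0.206, 0.032]]
glue 0.59 [312. 176. 329. 189.] [0.727 0.013 0.043] [[0.719, -0.003, -0.002], [0.74, 0.029, 0.083]]
reel 0.47 [338. 322. 345. 332.] [ 0.417 -0.037  0.012] [[0.406, -0.046, -0.002], [0.426, -0.028, 0.016]]
gear 0.47 [312. 322. 323. 331.] [0.418 0.01  0.008] [[0.407, -0.0, -0.003], [0.429, 0.021, 0.013]]
foot_right 0.65 [215. 254. 226. 267.] [0.542 0.224 0.081] [[0.529, 0.21, 0.047], [0.552, 0.233, 0.1]]
foot_far 0.44 [213. 254. 226. 270.] [0.542 0.224 0.074] [[0.529, 0.21, 0.044], [0.554, 0.241, 0.1]]
foot_far 0.43 [334. 321. 345. 329.] [ 0.417 -0.038  0.012] [[0.406, -0.048, -0.002], [0.428, -0.026, 0.016]]
```

```bash
python3 - <<'E'
import cv2
a=cv2.imread('pics/top0.png')[160:360,150:500]; b=cv2.imread('pics/scene0.png')[190:350,170:310]
cv2.imwrite('pics/t1.png',cv2.resize(a,None,fx=2.28,fy=2.28)); cv2.imwrite('pics/s1.png',cv2.resize(b,None,fx=3.7,fy=3.7))
E
```

```text
(no output)
```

View pics/t1.png

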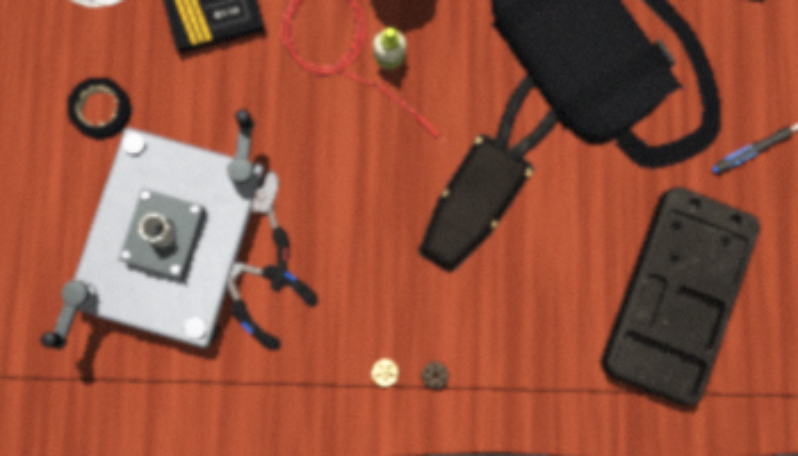

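View pics/s1.png

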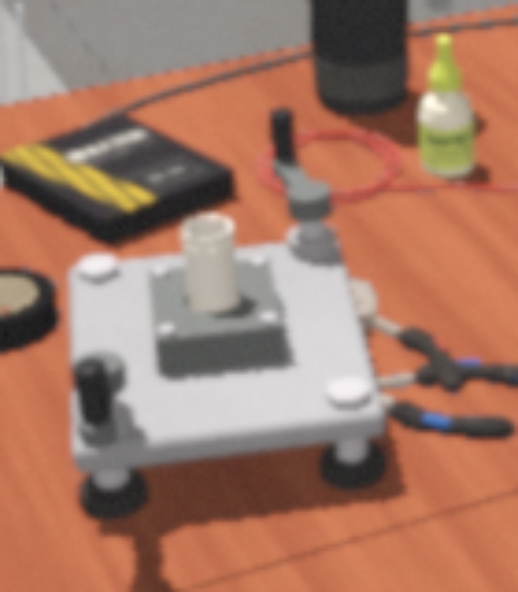

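```bash
python3 - <<'E'
from h import *
s=optics.snapshot("top");W=cloud(s)
def blob(lo,hi,xr,yr):
    m=(W[...,2]>lo)&(W[...,2]<hi)&(W[...,0]>xr[0])&(W[...,0]<xr[1])&(W[...,1]>yr[0])&(W[...,1]<yr[1]); return W[m]
s2=optics.snapshot("scene");W2=cloud(s2)
for nm,W in (("top",W),("scene",W2)):
    print(nm)
    for n,xr,yr,lo,hi in [("kn",(.40,.47),(.26,.34),.09,.12),("kf",(.61,.68),(.11,.18),.09,.12),("barn",(.40,.52),(.26,.34),.065,.08),("barf",(.56,.68),(.11,.18),.065,.08),("sl",(.5,.58),(.19,.26),.09,.12),("die",(.46,.60),(.17,.28),.052,.072),("tray",(.38,.62),(-.36,-.18),.026,.034)]:
        b=blob(lo,hi,xr,yr)
        if len(b)<3: print(n,len(b));continue
        r=cv2.minAreaRect((b[:,:2]*1000).astype(np.float32)); print(n,len(b),b.mean(0).round(4),np.round(r[0]),np.round(r[1]),round(r[2],1))
    b=blob(.028,.055,(.43,.66),(.12,.33)); r=cv2.minAreaRect((b[:,:2]*1000).astype(np.float32)); print("plate",len(b),np.round(r[0]),np.round(r[1]),round(r[2],1))
    b=b[(b[:,2]>.03)&(b[:,2]<.052)]
    A=np.c_[b[:,:2]-[.54,.222],np.ones(len(b))]; c=np.linalg.lstsq(A,b[:,2],rcond=None)[0]; print(c)
E
```

```text
top
kn 45 [0.439  0.3057 0.0988] [439. 306.] [13. 13.] 49.9
kf 42 [0.6434 0.1458 0.099 ] [644. 146.] [12. 13.] 5.9
barn 212 [0.4692 0.2966 0.0731] [462. 297.] [22. 63.] 79.9
barf 194 [0.6111 0.1482 0.0736] [618. 150.] [60. 23.] 2.5
sl 42 [0.5408 0.2219 0.096 ] [541. 222.] [23. 23.] 0.6
die 828 [0.5401 0.2206 0.0596] [541. 222.] [61. 70.] 76.0
tray 1688 [ 0.5048 -0.2736  0.0292] [ 498. -273.] [ 97. 194.] 69.4
plate 4268 [541. 222.] [142. 180.] 75.2
[-0.00032167  0.00181826  0.03976524]
scene
kn 86 [0.4349 0.3074 0.0975] [436. 306.] [12. 14.] 6.1
kf 52 [0.6395 0.1474 0.0982] [640. 147.] [13. 11.] 88.0
barn 151 [0.4556 0.2993 0.0731] [462. 302.] [24. 66.] 67.9
barf 179 [0.6072 0.1503 0.0739] [615. 147.] [23. 63.] 80.6
sl 122 [0.5397 0.2215 0.0954] [539. 221.] [24. 28.] 50.4
die 730 [0.5285 0.2248 0.061 ] [540. 222.] [60. 77.] 75.3
tray 74 [ 0.4235 -0.2096  0.029 ] [ 421. -212.] [47. 20.] 42.6
plate 3327 [538. 222.] [140. 183.] 75.4
[ 0.01938923 -0.01141405  0.04184455]
```

The views agree: base at (0.540, 0.222) with yaw −14.8°, near lever at q≈0.43 and far lever at q≈0.25. I'll push the knobs round with closed fingers.

```bash
cat >> h.py <<'E'
B=np.array([.540,.222]); TH=np.radians(-14.8)
def bw(x,y): c,s=np.cos(TH),np.sin(TH); return B+[c*x-s*y,s*x+c*y]
def turn(S,a0,a1,flip,ztip=.085,n=6,R0=.045,off=.018):
    z=ztip+manip.nose_length
    def pose(a,z):
        t=np.array([np.sin(a),-np.cos(a)]); p=S+R0*np.array([np.cos(a),np.sin(a)])-off*t
        return [*p,z],down(a-np.pi/2+(np.pi if flip else 0))
    p,q=pose(a0+.4,z+.08); manip.reach(p,q)
    p,q=pose(a0+.4,z); manip.movel(p,q,feed=.1); print("down",np.round(manip.sense()["force"],1))
    for a in np.linspace(a0+.15,a1,n):
        p,q=pose(a,z); manip.movel(p,q,feed=.06); s=manip.sense(); print(round(a,2),np.round(s["force"],1),np.round(s["eef_pos"][2],3))
    p,q=pose(a1+.15,z); manip.movel(p,q,feed=.06)
    p,q=pose(a1+.15,z+.1); manip.movel(p,q,feed=.2)
def knobs():
    s=optics.snapshot("top");W=cloud(s)
    for nm,S,base in(("near",bw(-.075,.055),np.pi/2),("far",bw(.075,-.055),-np.pi/2)):
        d=W[...,:2]-S; r=np.hypot(d[...,0],d[...,1]); b=W[(W[...,2]>.09)&(W[...,2]<.115)&(r<.06)&(r>.03)]
        if len(b)<5: print(nm,"none");continue
        m=b.mean(0); a=np.arctan2(*(m[:2]-S)[::-1]); q=2-((a-TH-base+np.pi)%(2*np.pi)-np.pi); print(nm,len(b),m.round(4),"r",np.hypot(*(m[:2]-S)).round(4),"q",round(q,3))
    return s,W
E
python3 - <<'E'
from h import *
manip.grasp(30)
a=lambda q: np.pi/2+2-q+TH
turn(bw(-.075,.055),a(.43),a(1.93),True)
knobs(); print(manip.sense()["time"])
E
```

```text
down [-0.   0.1  0.6]
3.03 [-0.1 -0.3 -0.3] 0.105
2.7 [ 0.7  0.1 -0.5] 0.104
2.37 [-0.5  0.6 -0.9] 0.104
2.04 [-0.4  1.  -0.8] 0.104
1.71 [0.2 0.1 0.2] 0.104
1.38 [-0.2 -0.4  0.6] 0.104
near 33 [0.4906 0.3357 0.0975] r 0.0424 q 1.956
far 39 [0.6438 0.1452 0.0986] r 0.0456 q 0.268
9.8333
```

```bash
python3 - <<'E'
from h import *
a=lambda q: -np.pi/2+2-q+TH
turn(bw(.075,-.055),a(.26),a(1.95),False)
p=manip.sense()["eef_pos"]; manip.open_jaws()
manip.reach([.45,.0,.28],down(0))
s,W=knobs(); save(s,"top2.png",(150,170,290,330),3.7)
def blob(lo,hi,xr,yr):
    m=(W[...,2]>lo)&(W[...,2]<hi)&(W[...,0]>xr[0])&(W[...,0]<xr[1])&(W[...,1]>yr[0])&(W[...,1]<yr[1]); return W[m]
for n,xr,yr,lo,hi in [("sl",(.5,.58),(.19,.26),.09,.13),("die",(.46,.60),(.17,.28),.054,.074),("plate",(.43,.66),(.12,.33),.03,.055),("tray",(.38,.62),(-.36,-.18),.026,.034),("pocketfloor",(.38,.62),(-.36,-.18),.004,.0135)]:
    b=blob(lo,hi,xr,yr); r=cv2.minAreaRect((b[:,:2]*1000).astype(np.float32)); print(n,len(b),b.mean(0).round(4),np.round(r[0],1),np.round(r[1]),round(r[2],1))
s=optics.snapshot("scene"); W=cloud(s); b=blob(.035,.05,(.43,.66),(.12,.33))
d=(b[:,:2]-B)@np.array([[np.cos(TH),-np.sin(TH)],[np.sin(TH),np.cos(TH)]]); m=(abs(d)<[.085,.065]).all(1)&((abs(d)>[.045,.04]).any(1)); b=b[m];d=d[m]
print("tilt x,y in base:",np.linalg.lstsq(np.c_[d,np.ones(len(d))],b[:,2],rcond=None)[0].round(4))
print(manip.sense()["time"])
E
```

```text
down [-0.5 -0.3  0.2]
0.06 [ 0.8 -0.3  0.1] 0.105
-0.31 [-0.4 -0.2  0.7] 0.104
-0.68 [-0.1  0.1  0.6] 0.104
-1.04 [ 0.  -0.3  0.4] 0.104
-1.41 [-0.3 -0.1 -0. ] 0.104
-1.78 [-0.5 -0.2 -0. ] 0.104
near 42 [0.489  0.3376 0.0971] r 0.0439 q 1.913
far 37 [0.588  0.106  0.0977] r 0.045 q 1.978
sl 47 [0.5409 0.2221 0.096 ] [540.6 221.3] [23. 23.] 0.9
die 828 [0.54   0.2206 0.0606] [540.9 221.8] [61. 70.] 75.1
plate 4258 [0.5375 0.2204 0.0405] [541.1 222.1] [142. 180.] 75.4
tray 1697 [ 0.5045 -0.2734  0.0291] [ 498.4 -273. ] [ 96. 194.] 69.3
pocketfloor 1123 [ 0.4575 -0.2636  0.0092] [ 504.5 -279.9] [170. 241.] 82.6
tilt x,y in base: [ 0.0022 -0.002   0.0427]
19.9833
```

View pics/top2.png

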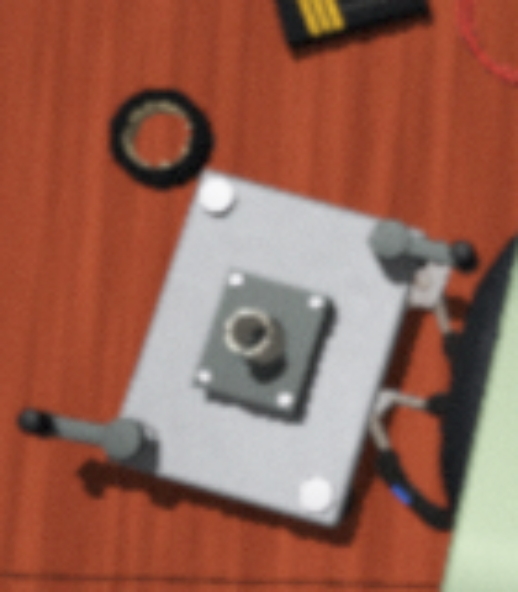

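The picture shows both levers straight out from the long sides (knobs at about (38,420) and (462,255)), the plate unmoved and the sleeve at (250,330). Next is the sleeve, with a wrist-camera look first.

```bash
python3 - <<'E'
from h import *
manip.reach([.541,.222,.2],down(TH+np.pi))
st=manip.sense(); s=optics.snapshot("wrist"); save(s,"w1.png"); W=cloud(s,st)
print(np.array(s["hand_eye"]).round(3).tolist())
m=(W[...,2]>.092)&(W[...,2]<.115)&(abs(W[...,0]-.541)<.03)&(abs(W[...,1]-.222)<.03); b=W[m]
if len(b)>5:
    r=cv2.minEnclosingCircle((b[:,:2]*1000).astype(np.float32)); print(len(b),b.mean(0).round(4),r, np.percentile(b[:,2],[50,95]))
print(st["eef_pos"],st["time"])
for d in optics.masks_of("wrist","sleeve_mid")[:2]:
    p=W[d["mask"]];print(d["p"],d["bbox"],np.nanmedian(p,0))
E
```

```text
[[0.0, -0.96, -0.279, 0.071], [1.0, 0.0, 0.0, -0.0], [-0.0, -0.279, 0.96, -0.124], [0.0, 0.0, 0.0, 1.0]]
484 [0.5413 0.2206 0.0976] ((541.2645874023438, 220.83547973632812), 12.36886215209961) [0.09868748 0.1004392 ]
[0.54106158 0.22176712 0.20007642] 22.0917
0.62 [305.2, 212.8, 341.9, 264.4] [0.54496874 0.22030752 0.08349372]
```

View pics/w1.png

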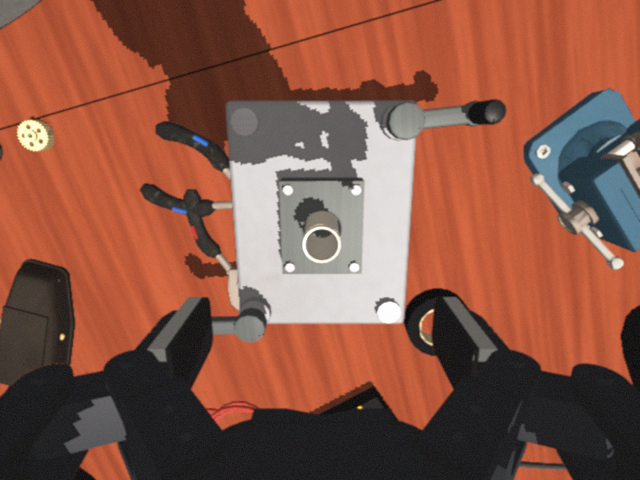

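```bash
python3 - <<'E'
from h import *
q=down(TH+np.pi); P=[.5411,.2211]
manip.movel([*P,.12],q,feed=.12); print(np.round(manip.sense()["force"],1))
manip.movel([*P,.090],q,feed=.06); print(np.round(manip.sense()["force"],1))
manip.grasp(25); s=manip.sense(); print("grip",np.round(s["force"],1),s["finger_gap"],s["gripper_force"])
manip.movel([*P,.115],q,feed=.05); print(np.round(manip.sense()["force"],1))
manip.movel([*P,.23],q,feed=.15); s=manip.sense(); print(s["finger_gap"],s["gripper_force"])
tq=down(np.radians(159.4))
manip.reach([.43,-.10,.24],tq)
s,W=knobs()
m=(W[...,0]>.38)&(W[...,0]<.62)&(W[...,1]>-.36)&(W[...,1]<-.18)&(W[...,2]>.026)&(W[...,2]<.034)
print(cv2.minAreaRect((W[m][:,:2]*1000).astype(np.float32)))
T=np.array([.498,-.273]); th=np.radians(-20.6); c,sn=np.cos(th),np.sin(th)
d=(W[...,:2]-T)@np.array([[c,-sn],[sn,c]])
for y in (-30,0,30):
    print(y,[(x,int(1000*np.nanmedian(W[...,2][(abs(d[...,0]*1000-x)<4)&(abs(d[...,1]*1000-y)<8)]))) for x in range(-90,91,7)])
st=manip.sense(); s=optics.snapshot("wrist"); save(s,"w2.png"); print(st["time"]); optics.snapshot
E
```

```text
[-0.1 -0.5  1. ]
[-0.  -0.7 -0.4]
grip [-0.1  0.1  0.6] 0.27072700350380846 26.807686434185598
[-0.2  0.6 -1.6]
0.26469278570062627 26.634797762380913
near 42 [0.4887 0.3378 0.0968] r 0.044 q 1.905
far 38 [0.5879 0.1058 0.0973] r 0.0451 q 1.978
((573.8027954101562, -301.8509216308594), (96.66191864013672, 35.236820220947266), 64.3242416381836)
  return np.nanmean(a, axis, out=out, keepdims=keepdims)
Traceback (most recent call last):
ValueError: cannot convert float NaN to integer
```

```bash
python3 - <<'E'
from h import *
import warnings; warnings.simplefilter("ignore")
tq=down(np.radians(159.4))
manip.reach([.482,-.267,.2],tq)
st=manip.sense(); s=optics.snapshot("wrist"); save(s,"w2.png"); W=cloud(s,st); print(st["time"],st["finger_gap"],st["eef_pos"])
T=np.array([.498,-.273]); th=np.radians(-20.6); c,sn=np.cos(th),np.sin(th)
d=(W[...,:2]-T)@np.array([[c,-sn],[sn,c]])*1000
med=lambda x,y:(lambda a:int(1000*np.median(a)) if len(a) else -99)((lambda a:a[~np.isnan(a)&(a<.06)])(W[...,2][(abs(d[...,0]-x)<1.5)&(abs(d[...,1]-y)<4)]))
for y in (-30,-15,0,15,30): print("y",y,[(x,med(x,y)) for x in range(-100,30,4)])
for x in (-35,-17,0): print("x",x,[(y,med(x,y)) for y in range(-54,55,4)])
E
```

```text
27.8917 0.2698052853037286 [ 0.48180967 -0.26598609  0.19959918]
y -30 [(-100, 0), (-96, 28), (-92, 30), (-88, 30), (-84, 10), (-80, 10), (-76, 10), (-72, 10), (-68, 10), (-64, 10), (-60, 10), (-56, 10), (-52, 14), (-48, 30), (-44, 30), (-40, 11), (-36, 10), (-32, 10), (-28, 10), (-24, 10), (-20, 10), (-16, 10), (-12, 10), (-8, 10), (-4, 10), (0, 11), (4, 10), (8, 22), (12, 30), (16, 30), (20, 30), (24, 30), (28, 24)]
y -15 [(-100, 1), (-96, 28), (-92, 30), (-88, 30), (-84, 10), (-80, 10), (-76, 10), (-72, 10), (-68, 10), (-64, 10), (-60, 10), (-56, 11), (-52, 14), (-48, 30), (-44, 30), (-40, 10), (-36, 10), (-32, 10), (-28, 10), (-24, 10), (-20, 10), (-16, 10), (-12, 10), (-8, 10), (-4, 10), (0, 10), (4, 10), (8, 20), (12, 30), (16, 31), (20, 30), (24, 30), (28, 24)]
y 0 [(-100, 0), (-96, 28), (-92, 30), (-88, 30), (-84, 10), (-80, 10), (-76, 10), (-72, 10), (-68, 10), (-64, 10), (-60, 10), (-56, 11), (-52, 13), (-48, 30), (-44, 30), (-40, 10), (-36, 11), (-32, 10), (-28, 10), (-24, 10), (-20, 10), (-16, 10), (-12, 10), (-8, 10), (-4, 10), (0, 10), (4, 10), (8, 21), (12, 30), (16, 3
[... 929 characters left out ...]
, 30), (14, 30), (18, 30), (22, 18), (26, 18), (30, 18), (34, 18), (38, 29), (42, 30), (46, 30), (50, 0), (54, 0)]
x -17 [(-54, 1), (-50, 29), (-46, 30), (-42, 28), (-38, 11), (-34, 10), (-30, 10), (-26, 10), (-22, 10), (-18, 10), (-14, 10), (-10, 10), (-6, 10), (-2, 10), (2, 10), (6, 28), (10, 30), (14, 30), (18, 25), (22, 19), (26, 19), (30, 18), (34, 19), (38, 29), (42, 30), (46, 30), (50, 0), (54, 0)]
x 0 [(-54, 0), (-50, 30), (-46, 30), (-42, 27), (-38, 11), (-34, 10), (-30, 11), (-26, 10), (-22, 10), (-18, 10), (-14, 10), (-10, 10), (-6, 10), (-2, 10), (2, 10), (6, 21), (10, 30), (14, 30), (18, 30), (22, 18), (26, 18), (30, 18), (34, 18), (38, 29), (42, 30), (46, 30), (50, 0), (54, 0)]
```

View pics/w2.png

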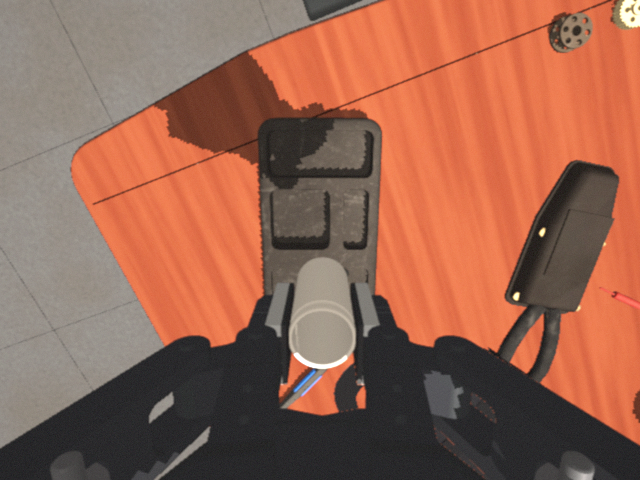

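The pocket turns out to be subdivided. Its open floor (z≈10 mm) runs x −42…+6, y −39…+4 in the tray frame, with a rib and a raised recess beyond. So I'll stand the sleeve at (−17, −18), inside both the given pocket and the truly open area.

```bash
python3 - <<'E'
from h import *
tq=down(np.radians(159.4)); T=np.array([.498,-.273]); th=np.radians(-20.6); c,sn=np.cos(th),np.sin(th)
x,y=-.017,-.018; P=T+[c*x-sn*y,sn*x+c*y]; print(P)
manip.movel([*P,.12],tq,feed=.15); manip.movel([*P,.056],tq,feed=.06)
f0=manip.sense()["force"][2]; z=.056
while z>.0505:
    z-=.001; manip.movel([*P,z],tq,feed=.02); f=manip.sense()["force"][2]; print(round(z,4),round(f-f0,1))
    if f-f0>2.5: break
manip.open_jaws(); manip.pause(.3); print(np.round(manip.sense()["force"],1))
manip.movel([*P,.18],tq,feed=.12)
manip.reach([.30,-.30,.28],down(np.radians(150)))
s,W=knobs(); st=manip.sense(); save(s,"top3.png",(150,150,500,370),2.25)
m=(W[...,2]>.05)&(W[...,2]<.075)&(np.hypot(W[...,0]-P[0],W[...,1]-P[1])<.04); b=W[m]; print("sleeve",len(b),b.mean(0) if len(b) else '',st["time"])
s=optics.snapshot("scene"); save(s,"sc3.png",(380,200,540,320),5); W=cloud(s)
b=W.reshape(-1,3); b=b[(abs(b[:,2]-.0425)<.0075)&(np.hypot(*(b[:,:2]-B).T)<.12)]
d=(b[:,:2]-B)@np.array([[np.cos(TH),-np.sin(TH)],[np.sin(TH),np.cos(TH)]]); m=(abs(d)<[.085,.065]).all(1)&((abs(d)>[.045,.04]).any(1)); b=b[m];d=d[m]
print("tilt:",np.linalg.lstsq(np.c_[d,np.ones(len(d))],b[:,2],rcond=None)[0].round(4))
E
```

```text
[ 0.47575384 -0.28386776]
0.055 0.4
0.054 0.4
0.053 0.7
0.052 2.6
[ 1.  -0.5 -0.2]
near 41 [0.4889 0.3376 0.0973] r 0.0439 q 1.909
far 36 [0.5879 0.1061 0.0978] r 0.0448 q 1.98
sleeve 52 [ 0.47565917 -0.28297184  0.05761412] 33.875
tilt: [ 0.0019 -0.0011  0.0428]
```

```bash
python3 -c "
import cv2,numpy as np
a=cv2.imread('pics/top3.png');b=cv2.imread('pics/sc3.png');k=a.shape[1]/b.shape[1]
cv2.imwrite('pics/f.png',cv2.resize(np.vstack([a,cv2.resize(b,(a.shape[1],int(b.shape[0]*k)))]),(580,600)))"
```

```text
(no output)
```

View pics/f.png

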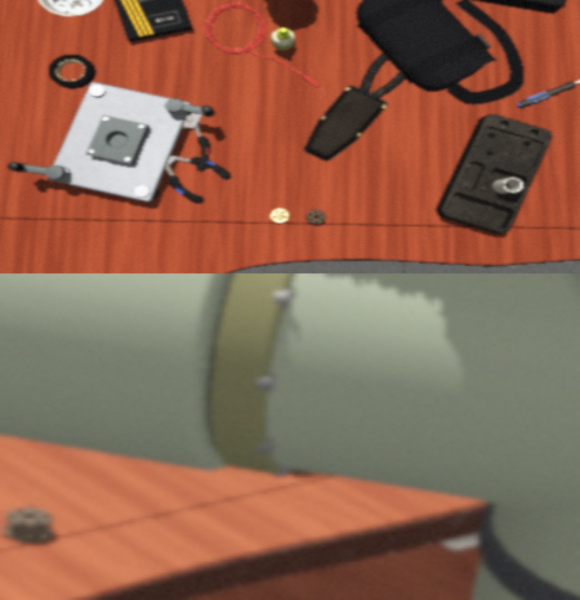

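The top view shows the sleeve upright in the pocket at about (510,185), the base level with its cavity empty, and the bottle, spool and gear untouched. The arm hides the tray in the side view.

```bash
python3 -c "
from h import *
print(manip.finish_job())"
```

```text
the job is handed in; nothing more can be done
None
```

I handed the job in at about 34 s: both levers are turned (near q≈1.91, far q≈1.98), the base measures level and in place, the sleeve stands upright in the roomy pocket (18 mm off its centre line, because a rib divides the pocket), and the bottle, spool and gear were left alone.

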